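# Pot a cast key-fob shell for curing and screw the pot shut

## Task

Lift the red key-fob shell out of the open mould and put it into the round curing pot, leaving the black shell in its cavity. Then swing the pot's captive screw cap on its arm fully over the mouth, and only then screw the cap clockwise by its orange bar until it is fully tight.

Things in the scene. Friction and masses are not known exactly. Their poses are not given: they have to be found in the camera images.
- fob_red: red cast key-fob shell, a rounded block 28 (its x) x 50 (its y) x 18 mm high, with a grey button field on top; origin at the centre of its underside, z up. It lies in one of the mould's two cavities, 8 mm deep with 1.5 mm play all round, so its upper 10 mm stand above the mould's face
- fob_black: black cast key-fob shell of the same size and frame, lying in the mould's other cavity; it stays there
- mould_top (a point): centre of the upper face of the fixed aluminium mould half, a plate 84 (x) x 156 (y) x 26 mm high; its face is 26 mm above the worktop. The cavities are centred at y = +33 and -33 mm, the shells' long sides along y; four dowel pins 8 mm thick stand 5 mm up near the corners (x +-34, y +-70)
- pot_in (a point): centre of the inner floor of the round open curing pot, aluminium, inner diameter 72 mm, outer 86 mm (neck 81 mm), on a fixed steel base plate 170 x 104 mm; the floor is 20 mm and the rim 58 mm above the worktop. The pot's x axis points from the pot's axis to the swing-arm's post, 75 mm away
- pot_post (a point): top of the upright post (top 97 mm above the worktop) on whose vertical axis the swing arm turns; its x axis points away from the pot
- cap_grip (a point): on the axis of the black screw cap (89 mm across, in the swing arm's eye 75 mm from the post), at the middle of its orange grip bar: 54 (x) x 16 (y) x 22 mm high, x along the bar, z up. The bar's top is 10 mm above this point, its lower edge 12 mm below, the arm 19 mm below or more. The point is 102 mm above the worktop when tight, 3.2 mm higher per rad unscrewed
- pot_arm (a joint): angle of the swing arm about the post (rad): 0 = at its stop, cap exactly over the pot's mouth; grows counter-clockwise seen from above as the cap swings aside, up to 2.1. It stays where it is left (stiff, about 0.25 N m)
- pot_cap (a joint): angle of the screw cap in the arm (rad): 0 = screwed fully tight at the stop; grows counter-clockwise seen from above as it is unscrewed, up to 2.7. It stays where it is left (about 0.1 N m)
There are look-alikes about, which are no part of the job. Several things have the shape of the fob_red; the one meant has the colours described above.

How it is judged:
On the way, in this order (a step that is already met when the one before it is completed fails the run):
1. the red shell lies in the pot, let go (horizontal distance between fob_red and pot_in below 0.034 m and z of fob_red in the frame of pot_in below 0.03 m and contact force between fob_red and the fingers below 0.1 N), for 0.2 s.
2. the arm is swung home, the cap over the mouth and not yet screwed down (value of joint pot_arm below 0.06 rad and value of joint pot_cap above 1.2 rad), for 0.1 s.
3. the cap is screwed tight (value of joint pot_cap below 0.12 rad and value of joint pot_arm below 0.06 rad), for 0.2 s.
At the end, for the whole second after the job is handed in: The red shell lies at rest inside the pot (its origin within 34 mm of the pot's axis and less than 30 mm above its floor), the swing arm is within 0.06 rad of its stop over the mouth, the cap is within 0.12 rad of fully tight and still, and the black shell is still seated in the mould (all of step 3 and horizontal distance between fob_red and pot_in below 0.034 m and z of fob_red in the frame of pot_in between -0.005 and 0.03 m and velocity of joint pot_cap between -0.05 and 0.05 rad/s and linear speed of fob_red below 0.02 m/s and z of fob_black in the frame of mould_top below -0.004 m); the robot touches nothing.
It fails at once if the black shell is moved out of its place in the mould (more than 12 mm) (distance of fob_black from where it was at the start of the episode above 0.012 m).
It fails at once if the cap is screwed down (below 1.2 rad) while its arm is not over the mouth (value of joint pot_cap below 1.2 rad and value of joint pot_arm above 0.2 rad).
It also fails if it takes over 72 s, if anything falls off the work surface, if the arm or the gripper's body presses on something with over 40 N, if the wrist force passes 120 N, or if a joint passes its speed limit or range.

## Robot

A 7-joint arm with a two-finger parallel gripper is mounted at the origin on a cart in front of the work surface, level with it; the furniture and walls round the work are solid. World frame = base frame: x ahead of the robot, y to its left, z up, the work surface at z = 0. Lengths are in m, angles in rad, forces in N, time in s.
With the tool pointing down it reaches from about 0.4 to 0.875 m from the base axis. Payload 6.5 kg.
Tool frame: the origin (TCP) lies at the very end of the fingers, on their centre line; the grasp point (between the pads) lies 19 mm behind it (hold_point_z is the distance from the TCP to the grasp point, in m); z points along the fingers, y is the line along which they close (so a half turn about z gives the same grasp; the last joint's range is limited). The gripper opens to 88 mm and grips with 3 to 60 N. Pads are 18 mm wide; open, the fingers measure 123 mm over their backs; the gripper's body (75 mm by 187 mm) begins 45 mm behind the grasp point.
Start: joints at [1.151, 0.536, -0.004, 1.538, 0.003, 1.067, -0.071], TCP at [0.225, -0.61, 0.239] pointing down, gripper open.
Joint ranges: [-2.7, 2.7], [-0.37, 2.16], [-1.27, 1.26], [0.24, 2.4], [-1.31, 4.45], [0.19, 1.91], [-2.76, 2.76]. Speed limits (rad/s): [2.39, 2.39, 3.14, 3.14, 3.14, 3.14, 3.14].

## Interface

Orientations are given as a 3x3 rotation matrix whose columns are the frame's x, y, z axes.
In Python, from workcell import get_obs, get_image, camera_info, sign_off, hold_point_z gives the robot as it stands.
- The arm moves only by the shell command python3 -m handwheel 'ROWS' [FORCE]. ROWS is JSON, one flat list of numbers, 7 for each row, row after row: the turn, a rotation vector about the tool's x, y, z in degrees, then the shift along the tool's x, y, z in m, then the finger opening in m, from 0 to 0.0881. A call has 1 to 12 rows; each row shifts and turns the commanded pose from where the row before left it, along the tool's axes as they then stand; what a row does not reach is not made up. A row lasts 1/12 s, in which the tool goes at most 41.7 mm and 7.16 degrees, less where a joint would pass 70% of its speed; a pose out of reach is approached as far as the arm can. A call is refused whole if a number of a shift passes 0.0417 or a number of a turn 7.16, either way. A call with a gripper value outside its range is refused whole. The fingers move at their own pace and stop on an object; FORCE is the grip in N (left out, the last holds). Time passes only in rows, so rows that do not move let the fingers close. It gives the time, the measured TCP pose, the force, the opening and the grip force at its end, in the units of the state.
- get_obs(): the state, without advancing time (a new reading comes with each control period).
- get_image(name): name is "scene" or "top"; returns (picture, depth): 400x640x3 uint8, blue, green, red; 400x640 float32, m along the optical axis (not along the pixel's ray), 0 where there is no reading.
- camera_info(name): a dict with "camera_matrix" (3x3 intrinsics, pixels), "rvec" (rotation vector, rad) and "tvec" (3), from world to camera coordinates, as OpenCV has them. Camera axes: x right, y down, z forward; pixel columns grow to the right and rows downward; lengths in m; the calibration is good to about 2 mm. A picture is of the moment at which its call begins. camera_info takes no time and is no camera call.
- sign_off(): hands the job in; it is judged then, once.
The state is a dict: "time_s": time; "joints": joint angles; "qvel": joint speeds; "joint_torque": joint torques, N m; "tool_pos": TCP position; "ee_rot": TCP orientation; "force": force on the tool from outside, world axes, zero at the start; "ft_torque": the same for the moment, N m; "opening": finger opening in m; "finger_force": force on a finger pad.
Only numpy, scipy, OpenCV 4.12 (cv2) and the standard library are available. Lean on these libraries where they do the work, as an engineer would, in place of code of your own. Each camera call takes 0.05 s, during which the arm holds its last target. There are 200 camera calls.

## Working session

There is one attempt and no reset: what is moved stays moved. The work goes in short steps, Python scripts to look and compute and a shell command to move; the robot and the scene stay as the last step left them, time stands still between calls to the robot, and variables do not carry over. Pictures are saved under pics/ and viewed, at most 10 in all, crops included, and the job is handed in when it is done.

```bash
mkdir -p pics; ls
cat > h.py <<'E'
import numpy as np,cv2
from workcell import *
def cam(n):
    c=camera_info(n);K=np.array(c["camera_matrix"],float);R=cv2.Rodrigues(np.array(c["rvec"],float))[0];t=np.array(c["tvec"],float).ravel();return K,R,t
def ray(n,uv,z):
    K,R,t=cam(n);uv=np.atleast_2d(uv).astype(float);d=np.c_[uv,np.ones(len(uv))]@np.linalg.inv(K).T@R;o=-R.T@t
    return o+d*((z-o[2])/d[:,2])[:,None]
def cloud(n,D):
    K,R,t=cam(n);v,u=np.indices(D.shape);p=np.stack([(u-K[0,2])/K[0,0]*D,(v-K[1,2])/K[1,1]*D,D],-1);return (p-t)@R
def proj(n,p):
    K,R,t=cam(n);q=(np.atleast_2d(p)@R.T+t)@K.T;return q[:,:2]/q[:,2:]
E
python3 - <<'E'
from h import *
for n in("scene","top"):
    I,D=get_image(n);cv2.imwrite(f"pics/{n}0.png",I);np.save(f"{n}0.npy",D);K,R,t=cam(n);print(n,K[0,0],-R.T@t,R[2])
o=get_obs();print(o["time_s"],o["tool_pos"],np.round(o["ee_rot"],3),hold_point_z)
E
```

```text
pics
scene 388.6878413005622 [-0.05111501  0.53425971  1.00412254] [ 0.48373829 -0.51887187 -0.7048186 ]
top 396.7421055464464 [ 0.38365724 -0.15891492  1.32346187] [ 0.14816031  0.00534411 -0.98894892]
0.1 [ 0.22503698 -0.6092322   0.23792454] [[ 0.938  0.347 -0.001]
 [ 0.347 -0.938  0.001]
 [-0.    -0.002 -1.   ]] 0.0187
```

View pics/top0.png

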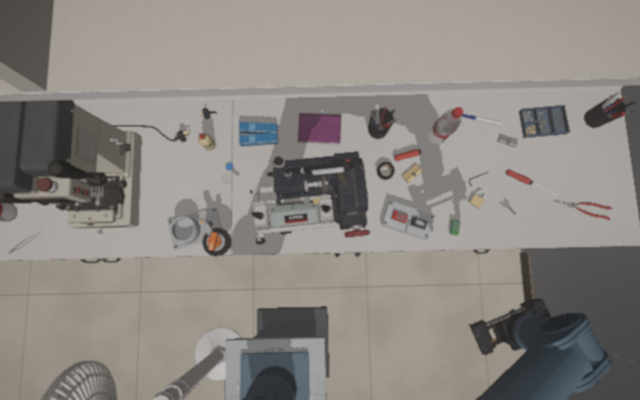

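View pics/scene0.png

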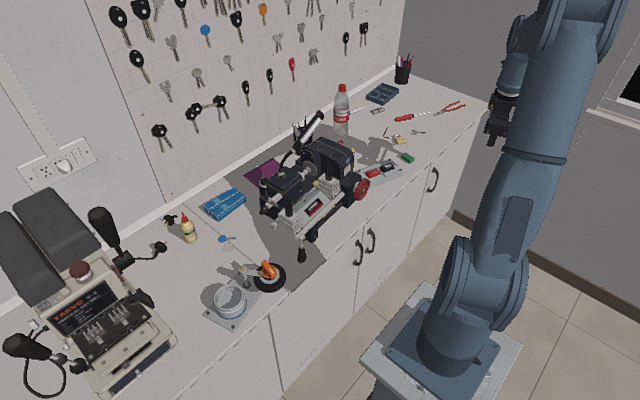

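The top view shows the pot at about (186,230) and the orange-barred cap at (216,241). The mould is at (408,218), with one red shell near (399,216). Other red and similar items are at (406,154), (412,173), (455,227) and (356,233). I'll confirm in an enlarged crop.

Run:
```python
from h import *
I=cv2.imread("pics/top0.png")
a=cv2.resize(I[140:250,370:470],(400,440),interpolation=cv2.INTER_CUBIC)
b=cv2.resize(I[190:265,155:245],(400,333),interpolation=cv2.INTER_CUBIC)
o=np.zeros((440,800,3),np.uint8);o[:,:400]=a;o[:333,400:]=b
cv2.imwrite("pics/crop.png",o)
D=np.load("top0.npy");P=cloud("top",D)
np.set_printoptions(precision=3,suppress=True)
hsv=cv2.cvtColor(I,cv2.COLOR_BGR2HSV)
for nm,m in(("red",((hsv[...,0]<6)|(hsv[...,0]>172))&(hsv[...,1]>120)&(hsv[...,2]>60)),("orange",(hsv[...,0]>6)&(hsv[...,0]<18)&(hsv[...,1]>150)&(hsv[...,2]>100))):
    n,L,S,C=cv2.connectedComponentsWithStats(m.astype(np.uint8))
    for i in range(1,n):
        if S[i,4]>25:
            p=P[L==i];print(nm,C[i],S[i],np.median(p,0),cv2.minAreaRect(np.argwhere(L==i)[:,::-1].astype(np.float32)))
for uv in[(408,210),(395,228),(418,222),(425,232),(186,230),(216,241),(213,213),(201,236),(170,237)]:print(uv,P[uv[1],uv[0]])
```

```text
red [457.061 112.045] [453 108   9   9  66] [ 0.808 -0.558  0.225] ((457.0, 112.0), (8.0, 8.0), 90.0)
red [406.716 154.624] [395 150  24  10 109] [ 0.741 -0.452  0.022] ((406.5249328613281, 154.5933837890625), (4.637927532196045, 24.027042388916016), 75.0685806274414)
red [518.454 176.711] [507 171  23  12  97] [ 0.655 -0.822  0.021] ((518.2266845703125, 176.51844787597656), (24.163982391357422, 4.1515212059021), 25.201122283935547)
orange [214.4   239.433] [209 232  11  17  90] [0.465 0.169 0.118] ((213.96151733398438, 239.6923065185547), (12.758106231689453, 10.816654205322266), 56.3099365234375)
(408, 210) [ 0.552 -0.445  0.023]
(395, 228) [ 0.493 -0.398  0.028]
(418, 222) [ 0.511 -0.473  0.034]
(425, 232) [ 0.478 -0.496  0.026]
(186, 230) [0.504 0.29  0.017]
(216, 241) [0.46  0.165 0.113]
(213, 213) [0.56  0.204 0.007]
(201, 236) [0.484 0.242 0.01 ]
(170, 237) [0.483 0.348 0.003]
```

View pics/crop.png

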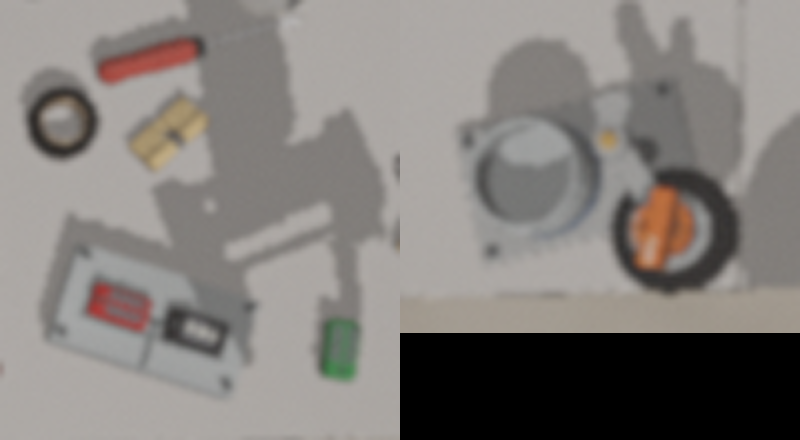

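The crop shows the red shell with the grey field in the mould at (399.7,216.2), and the black one beside it at (419,222). The green block at (455,227) is a look-alike. The red bar at (406,154) is a pocket knife, so it isn't the shell either. The wanted shell is the red one in the mould. The pot floor is at about (183,229), the post's brass top at (201,221.5) and the cap bar at (214,240). Next I'll measure precisely.

```bash
cat > m.py <<'E'
from h import *
np.set_printoptions(precision=4,suppress=True)
def run(n,I,D):
    P=cloud(n,D);hsv=cv2.cvtColor(I,cv2.COLOR_BGR2HSV)
    H,S,V=[hsv[...,i].astype(int) for i in range(3)]
    def rect(m,z,c,r=.07):
        m=m&(np.hypot(P[...,0]-c[0],P[...,1]-c[1])<r)&(abs(P[...,2]-z)<.025)
        uv=np.argwhere(m)[:,::-1]
        if len(uv)<8:return None
        w=ray(n,uv,z)[:,:2];k=cv2.minAreaRect((w*1e3).astype(np.float32));return len(uv),w.mean(0),k
    print(n,"red",rect(((H<8)|(H>170))&(S>90)&(V>50),.036,(.53,-.42)))
    print("black",rect((V<75)&(P[...,2]>.022),.036,(.51,-.473),.045))
    m=(P[...,2]>.016)&(P[...,2]<.045)&(np.hypot(P[...,0]-.52,P[...,1]+.445)<.11)
    print("mould",rect(m,.026,(.52,-.445),.11))
    print("orange",rect((H>5)&(H<20)&(S>130)&(V>70),.118,(.465,.17)))
    m=(V<70)&(P[...,2]>.06)&(np.hypot(P[...,0]-.465,P[...,1]-.17)<.075)
    q=P[m];print("cap z",np.percentile(q[:,2],[10,50,90]),rect((V<70)&(P[...,2]>.06),.09,(.465,.17),.08))
    print("brass",rect((H>12)&(H<32)&(S>80)&(P[...,2]>.06),.097,(.51,.225),.06))
    m=(P[...,2]>.045)&(P[...,2]<.066)&(np.hypot(P[...,0]-.5,P[...,1]-.29)<.06)
    w=P[m][:,:2]; A=np.c_[2*w,np.ones(len(w))];s=np.linalg.lstsq(A,(w**2).sum(1),rcond=None)[0];print("rim",len(w),s[:2],np.sqrt(s[2]+s[:2]@s[:2]),cv2.minEnclosingCircle((w*1e3).astype(np.float32)))
if __name__=="__main__":
    for n in("top","scene"):run(n,cv2.imread(f"pics/{n}0.png"),np.load(f"{n}0.npy"))
    I=cv2.imread("pics/scene0.png")
    o=np.zeros((560,800,3),np.uint8);o[:280,:]=cv2.resize(I[255:325,190:390],(800,280));o[280:]=cv2.resize(I[140:210,290:490],(800,280))
    cv2.imwrite("pics/crop2.png",o)
E
python3 m.py
```

```text
top red (71, array([ 0.5295, -0.4088]), ((529.232177734375, -411.1825256347656), (47.561241149902344, 25.21661376953125), 61.479736328125))
black (29, array([ 0.5143, -0.4606]), ((509.5500793457031, -471.5469055175781), (43.737586975097656, 22.971323013305664), 69.83321380615234))
mould (1230, array([ 0.5187, -0.4447]), ((518.83740234375, -444.30908203125), (156.95574951171875, 85.30774688720703), 69.97270965576172))
orange (119, array([0.4622, 0.1689]), ((461.0896301269531, 167.81480407714844), (51.56169128417969, 33.475135803222656), 1.028222918510437))
cap z [0.0736 0.0772 0.0802] (208, array([0.4585, 0.1605]), ((458.43701171875, 169.0184326171875), (78.44361877441406, 81.17534637451172), 36.32939910888672))
brass None
rim 181 [0.5043 0.2857] 0.03840971056977851 ((503.8253173828125, 285.1546936035156), 42.35238265991211)
scene red (76, array([ 0.5266, -0.4077]), ((527.0814208984375, -410.03643798828125), (51.97182846069336, 35.0069580078125), 70.70674133300781))
black (66, array([ 0.5061, -0.4667]), ((507.7994689941406, -469.6413879394531), (60.20318603515625, 34.78828811645508), 71.19586181640625))
mould (648, array([ 0.5169, -0.4436]), ((516.8367919921875, -441.17425537109375), (160.927490234375, 94.46217346191406), 70.6834487915039))
orange (183, array([0.454 , 0.1801]), ((470.0277404785156, 183.9163360595703), (87.64491271972656, 49.16231155395508), 17.96881866455078))
cap z [0.0702 0.0772 0.0802] (409, array([0.4409, 0.1862]), ((449.2780456542969, 181.61473083496094), (88.31938934326172, 89.57429504394531), 66.4567642211914))
brass (15, array([0.5227, 0.2144]), ((522.9786987304688, 214.01731872558594), (8.323236465454102, 13.77804183959961), 49.669761657714844))
rim 276 [0.5043 0.2878] 0.0383414408061025 ((505.231689453125, 287.12005615234375), 42.695518493652344)
```

View pics/crop2.png

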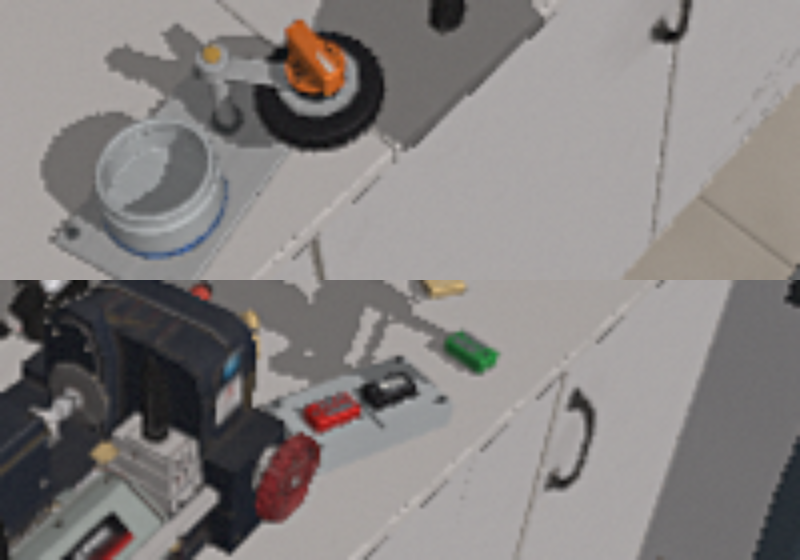

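The crop shows the bar cap to the right of the brass post at scene (243,269). The red shell is at scene (373,173), with the handwheel of the key machine beside the mould at (362,187). I'll get the bar's direction and check the clearance around the mould.

Run:
```python
from h import *
np.set_printoptions(precision=4,suppress=True)
allp=[]
for n in("top","scene"):
    I=cv2.imread(f"pics/{n}0.png");D=np.load(f"{n}0.npy");P=cloud(n,D)
    H,S,V=[a.astype(int) for a in cv2.split(cv2.cvtColor(I,cv2.COLOR_BGR2HSV))]
    near=np.hypot(P[...,0]-.46,P[...,1]-.17)<.045
    print(n,"z pct",np.percentile(P[near&(P[...,2]>.095)][:,2],[5,25,50,75,90,97]))
    q=P[near&(P[...,2]>.109)][:,:2]
    print(len(q),q.mean(0),cv2.minAreaRect((q*1e3).astype(np.float32)))
    allp.append(q)
    # clearance: axes of mould
    c=np.array([.5296,-.4125]);a=np.radians(-20);u=np.array([np.cos(a),np.sin(a)]);v=np.array([-u[1],u[0]])
    d=P[...,:2]-c;A=d@u;B=d@v
    m=(abs(A)<.11)&(abs(B)<.10)&(P[...,2]>.05)&(P[...,2]<.3)
    for b0 in np.arange(-.1,.1,.02):
        k=m&(B>=b0)&(B<b0+.02)
        if k.sum():print("B",round(b0,2),k.sum(),"A",A[k].min(),A[k].max(),"z",P[k][:,2].max())
q=np.vstack(allp);x=q-q.mean(0);w,U=np.linalg.eigh(x.T@x/len(q));print(q.mean(0),np.sqrt(w),np.degrees(np.arctan2(U[1,1],U[0,1])))
```

```text
top z pct [0.097  0.1015 0.1167 0.1197 0.1217 0.1228]
105 [0.4593 0.1723] ((460.2389221191406, 173.1041259765625), (16.993789672851562, 52.29853439331055), 80.95543670654297)
B 0.06 1 A -0.08757671487823397 -0.08757671487823397 z 0.09051465417405066
B 0.08 48 A -0.10095786445438622 -0.06043827832950233 z 0.12277467039744062
scene z pct [0.0973 0.1005 0.1152 0.1195 0.1207 0.1216]
118 [0.4584 0.1756] ((460.1351318359375, 174.27435302734375), (16.42856788635254, 55.36970138549805), 78.83355712890625)
B 0.06 1 A -0.08955025171625458 -0.08955025171625458 z 0.08379165027005671
B 0.08 48 A -0.09924230342062859 -0.08866802115635605 z 0.12104093123245403
[0.4588 0.174 ] [0.0052 0.0157] 168.94754085995302
```

```bash
python3 -m handwheel '[0,0,-7.1,0,0,0,0.05, 0,0,-7.1,0,0,0,0.05, 0,0,-7.1,0,0,0,0.05, 0,0,-7.1,0,0,0,0.05, 0,0,-7.1,0,0,0,0.05, 0,0,-7.1,0,0,0,0.05, 0,0,-7.1,0,0,0,0.05]' 20; python3 -m handwheel '[0,0,0,0.024,0.018,0,0.05, 0,0,0,0.024,0.018,0,0.05, 0,0,0,0.024,0.018,0,0.05, 0,0,0,0.024,0.018,0,0.05, 0,0,0,0.024,0.018,0,0.05, 0,0,0,0.024,0.018,0,0.05, 0,0,0,0.024,0.018,0,0.05, 0,0,0,0.024,0.018,0,0.05, 0,0,0,0.024,0.018,0,0.05, 0,0,0,0.024,0.018,0,0.05, 0,0,0,0.024,0.018,0,0.05, 0,0,0,0.024,0.018,0,0.05]'
cat > go.py <<'E'
import sys;from h import *
# usage: go.py x y z theta  -> shift in tool axes and yaw about tool z (deg) still to do
o=get_obs();R=np.array(o["ee_rot"]);p=np.array(o["tool_pos"]);t=np.array([float(a) for a in sys.argv[1:4]]);th=np.degrees(np.arctan2(R[1,0],R[0,0]))
print("t",o["time_s"],"p",p.round(4),"theta",th.round(2),"tilt",R[:2,2].round(4),"shift",((t-p)@R).round(4),"j",np.round(o["joints"],2),"F",np.round(o["force"],1),"op",o["opening"],o["finger_force"])
if len(sys.argv)>4: print("turnz",(th-float(sys.argv[4])+180)%360-180)
E
python3 go.py .5296 -.4125 .06 70
```

```text
time_s: 0.68
tool_pos: [0.2251, -0.6094, 0.2382]
ee_rot: [[0.337, 0.942, -0.0], [0.942, -0.337, 0.001], [0.001, -0.001, -1.0]]
force: [-0.4, -0.2, 0.2]
opening: 0.0498
finger_force: 0.0
time_s: 1.68
tool_pos: [0.5276, -0.4121, 0.2382]
ee_rot: [[0.343, 0.94, -0.001], [0.94, -0.343, 0.0], [0.0, -0.001, -1.0]]
force: [1.3, -0.3, 0.1]
opening: 0.0499
finger_force: 0.0
t 1.6833 p [ 0.5276 -0.4121  0.2382] theta 69.97 tilt [-0.0008  0.0004] shift [0.0003 0.0022 0.1782] j [ 0.77  0.59 -0.26  1.47  0.16  1.11  0.13] F [ 1.3 -0.3  0.1] op 0.04990968228569439 0.0
turnz -0.031168035601979227
```

```bash
python3 -m handwheel '[0,0,0,0.0003,0.002,0.03,0.05, 0,0,0,0,0,0.03,0.05, 0,0,0,0,0,0.03,0.05, 0,0,0,0,0,0.03,0.05, 0,0,0,0,0,0.03,0.05, 0,0,0,0,0,0.03,0.05, 0,0,0,0,0,0.015,0.05, 0,0,0,0,0,0.01,0.05, 0,0,0,0,0,0.004,0.05, 0,0,0,0,0,0,0.05]'; python3 -m handwheel '[0,0,0,0,0,0,0.02, 0,0,0,0,0,0,0.02, 0,0,0,0,0,0,0.02, 0,0,0,0,0,0,0.02, 0,0,0,0,0,0,0.02, 0,0,0,0,0,0,0.02]' 25
```

```text
time_s: 2.52
tool_pos: [0.5289, -0.4136, 0.0297]
ee_rot: [[0.342, 0.94, 0.0], [0.94, -0.342, 0.0], [0.0, 0.0, -1.0]]
force: [-0.3, 0.1, 0.5]
opening: 0.0502
finger_force: 0.0
time_s: 3.02
tool_pos: [0.53, -0.4141, 0.031]
ee_rot: [[0.342, 0.94, 0.002], [0.94, -0.342, -0.001], [-0.001, 0.003, -1.0]]
force: [1.0, 0.2, 6.6]
opening: 0.0274
finger_force: 25.0
```

```bash
python3 -m handwheel '[0,0,0,0,0,0,0.05, 0,0,0,0,0,0,0.05, 0,0,0,0,0,0.0015,0.05, 0,0,0,0,0,0,0.05, 0,0,0,0,0,0,0.05]'; python3 -m handwheel '[0,0,0,0,0,0,0.02, 0,0,0,0,0,0,0.02, 0,0,0,0,0,0,0.02, 0,0,0,0,0,0,0.02, 0,0,0,0,0,0,0.02, 0,0,0,0,0,0,0.02]' 25;  python3 -m handwheel '[0,0,0,0,0,-0.004,0.02, 0,0,0,0,0,-0.004,0.02, 0,0,0,0,0,-0.006,0.02, 0,0,0,0,0,-0.01,0.02, 0,0,0,0,0,-0.02,0.02,0,0,0,0,0,-0.03,0.02, 0,0,0,0,0,-0.04,0.02, 0,0,0,0,0,-0.04,0.02, 0,0,0,0,0,0,0.02]'
```

```text
time_s: 3.43
tool_pos: [0.5283, -0.4132, 0.0277]
ee_rot: [[0.342, 0.94, -0.001], [0.94, -0.342, 0.001], [0.0, -0.001, -1.0]]
force: [-0.1, 0.6, -0.6]
opening: 0.0498
finger_force: 0.0
time_s: 3.93
tool_pos: [0.5299, -0.4138, 0.0287]
ee_rot: [[0.342, 0.94, 0.002], [0.94, -0.342, -0.001], [-0.0, 0.002, -1.0]]
force: [2.7, -1.5, 0.3]
opening: 0.0272
finger_force: 25.0
time_s: 4.68
tool_pos: [0.532, -0.4161, 0.1916]
ee_rot: [[0.343, 0.939, 0.01], [0.939, -0.343, -0.007], [-0.004, 0.012, -1.0]]
force: [0.9, -0.8, 0.3]
opening: 0.0276
finger_force: 25.0
```

```bash
python3 - <<'E'
from h import *
for n in("top","scene"):
    P=cloud(n,np.load(f"{n}0.npy"))
    for y in np.arange(-.4,.4,.1):
        print(n,round(y,1),[round(float(P[(P[...,1]>=y)&(P[...,1]<y+.1)&(P[...,0]>=x)&(P[...,0]<x+.1)][:,2].max(initial=0)),2) for x in (.3,.4,.5,.6,.7)])
E
python3 go.py .504 .287 .30 70
```

```text
top -0.4 [0.0, 0.11, 0.87, 0.87, 0.87]
top -0.3 [0.0, 0.13, 0.87, 0.87, 0.87]
top -0.2 [1.32, 0.11, 0.87, 0.87, 0.87]
top -0.1 [0.0, 0.11, 0.87, 0.87, 0.87]
top -0.0 [0.0, 0.16, 0.87, 0.87, 0.87]
top 0.1 [0.0, 0.12, 0.94, 0.95, 0.9]
top 0.2 [0.0, 0.09, 0.9, 0.9, 0.13]
top 0.3 [0.0, 0.06, 0.06, 0.01, 0.01]
scene -0.4 [0.0, 0.1, 0.11, 0.0, 0.08]
scene -0.3 [0.0, 0.13, 0.21, 0.35, 0.12]
scene -0.2 [0.0, 0.1, 0.25, 0.33, 0.1]
scene -0.1 [0.0, 0.11, 0.18, 0.26, 0.16]
scene -0.0 [0.0, 0.15, 0.25, 0.18, 0.03]
scene 0.1 [0.0, 0.12, 0.09, 0.01, 0.07]
scene 0.2 [0.0, 0.09, 0.1, 0.01, 0.13]
scene 0.3 [0.0, 0.06, 0.06, 0.01, 0.01]
t 4.6833 p [ 0.532  -0.4161  0.1916] theta 69.93 tilt [ 0.0097 -0.0074] shift [ 0.6504 -0.2663 -0.1138] j [ 0.76  0.64 -0.25  1.5   0.18  1.01  0.12] F [ 0.9 -0.8  0.3] op 0.027599455512554504 24.989163279533386
turnz -0.06899667930605347
```

```bash
python3 -m handwheel '[0,0,0,0,0,-0.04,0.02, 0,0,0,0,0,-0.04,0.02, 0,0,0,0,0,-0.04,0.02, 0,0,0,0,0,-0.04,0.02]'; python3 -m handwheel '[0,0,0,0.03,-0.0122,0,0.02, 0,0,0,0.03,-0.0122,0,0.02, 0,0,0,0.03,-0.0122,0,0.02, 0,0,0,0.03,-0.0122,0,0.02, 0,0,0,0.03,-0.0122,0,0.02, 0,0,0,0.03,-0.0122,0,0.02, 0,0,0,0.03,-0.0122,0,0.02, 0,0,0,0.03,-0.0122,0,0.02, 0,0,0,0.03,-0.0122,0,0.02, 0,0,0,0.03,-0.0122,0,0.02, 0,0,0,0.03,-0.0122,0,0.02]'; python3 -m handwheel '[0,0,0,0.03,-0.0122,0,0.02, 0,0,0,0.03,-0.0122,0,0.02, 0,0,0,0.03,-0.0122,0,0.02, 0,0,0,0.03,-0.0122,0,0.02, 0,0,0,0.03,-0.0122,0,0.02, 0,0,0,0.03,-0.0122,0,0.02, 0,0,0,0.03,-0.0122,0,0.02, 0,0,0,0.03,-0.0122,0,0.02, 0,0,0,0.03,-0.0122,0,0.02, 0,0,0,0.015,-0.0061,0,0.02, 0,0,0,0,0,0,0.02]' ;python3 go.py .504 .287 .10 70
```

```text
time_s: 5.02
tool_pos: [0.5275, -0.4131, 0.3444]
ee_rot: [[0.343, 0.939, -0.001], [0.939, -0.343, 0.001], [-0.0, -0.002, -1.0]]
force: [1.3, -0.7, -0.6]
opening: 0.0279
finger_force: 25.0
time_s: 5.93
tool_pos: [0.5144, -0.0563, 0.3425]
ee_rot: [[0.343, 0.939, -0.001], [0.939, -0.343, -0.001], [-0.001, -0.001, -1.0]]
force: [1.7, 0.1, -1.3]
opening: 0.0277
finger_force: 25.0
time_s: 6.85
tool_pos: [0.5022, 0.2541, 0.3424]
ee_rot: [[0.336, 0.942, -0.001], [0.942, -0.336, 0.001], [0.001, -0.002, -1.0]]
force: [-1.0, 0.4, -0.1]
opening: 0.0275
finger_force: 25.0
t 6.85 p [0.5022 0.2541 0.3424] theta 70.34 tilt [-0.0014  0.0015] shift [ 0.0313 -0.0089  0.2424] j [-0.09  0.35 -0.59  1.62  0.2   1.23 -1.06] F [-1.   0.4 -0.1] op 0.02750602259224061 24.989517331123352
turnz 0.34026920164822627
```

Next: descend to TCP z ≈ 0.10, then check.

```bash
python3 -m handwheel '[0,0,0.3,0.0313,-0.0089,0,0.02, 0,0,0,0,0,0.04,0.02, 0,0,0,0,0,0.04,0.02, 0,0,0,0,0,0.04,0.02, 0,0,0,0,0,0.04,0.02, 0,0,0,0,0,0.04,0.02, 0,0,0,0,0,0.03,0.02,0,0,0,0,0,0.012,0.02, 0,0,0,0,0,0,0.02]' ;python3 go.py .504 .287 .046 70
python3 - <<'E'
from h import *
I,D=get_image("scene");cv2.imwrite("pics/s1.png",cv2.resize(I[180:330,150:350],(800,600)))
E
```

```text
time_s: 7.6
tool_pos: [0.5053, 0.2798, 0.0978]
ee_rot: [[0.348, 0.937, -0.005], [0.937, -0.348, -0.004], [-0.005, -0.003, -1.0]]
force: [0.1, 0.2, -0.1]
opening: 0.0278
finger_force: 25.0
t 7.6 p [0.5053 0.2798 0.0978] theta 69.62 tilt [-0.0046 -0.004 ] shift [ 0.0066 -0.0035  0.0518] j [-0.23  0.66 -0.48  1.8   0.41  0.79 -1.28] F [ 0.1  0.2 -0.1] op 0.027781689584436213 24.989180266857147
turnz -0.3803272932015602
```

View pics/s1.png

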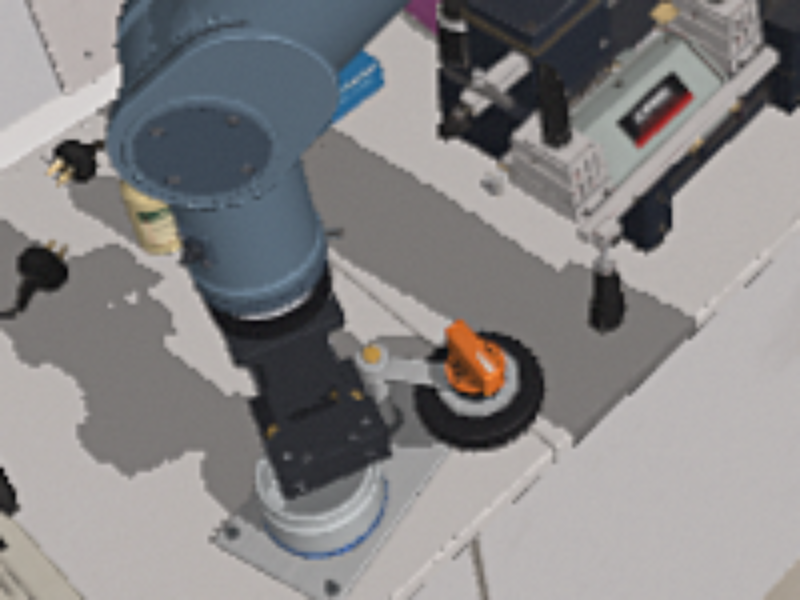

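The gripper sits over the pot (crop ~(320,470)) and the cap and arm are undisturbed. I'll centre it, lower it and release.

```bash
python3 -m handwheel '[0,0,0,0.0066,-0.0035,0,0.02, 0,0,0,0,0,0,0.02, 0,0,0,0,0,0,0.02, 0,0,0,0,0,0.015,0.02, 0,0,0,0,0,0.01,0.02, 0,0,0,0,0,0,0.02]' ;python3 go.py .504 .287 .046 70
```

```text
time_s: 8.15
tool_pos: [0.505, 0.289, 0.074]
ee_rot: [[0.347, 0.938, -0.002], [0.938, -0.347, -0.002], [-0.002, -0.001, -1.0]]
force: [0.2, -0.3, -0.7]
opening: 0.0277
finger_force: 25.0
t 8.15 p [0.505 0.289 0.074] theta 69.67 tilt [-0.0017 -0.0015] shift [-0.0022 -0.0002  0.028 ] j [-0.26  0.7  -0.47  1.8   0.44  0.75 -1.31] F [ 0.2 -0.3 -0.7] op 0.02773658577406759 24.989182949066162
turnz -0.3278020818024743
```

```bash
python3 -m handwheel '[0,0,0,-0.002,0,0.01,0.02, 0,0,0,0,0,0.01,0.02, 0,0,0,0,0,0.008,0.02, 0,0,0,0,0,0,0.02, 0,0,0,0,0,0,0.02]' ;python3 go.py .504 .287 .036 70
```

```text
time_s: 8.57
tool_pos: [0.5046, 0.2878, 0.0466]
ee_rot: [[0.347, 0.938, -0.001], [0.938, -0.347, -0.001], [-0.001, -0.001, -1.0]]
force: [0.3, 0.9, -0.7]
opening: 0.028
finger_force: 25.0
t 8.5667 p [0.5046 0.2878 0.0466] theta 69.68 tilt [-0.0011 -0.0006] shift [-0.0009 -0.0003  0.0106] j [-0.27  0.74 -0.44  1.81  0.46  0.7  -1.33] F [ 0.3  0.9 -0.7] op 0.02801074761352694 24.989162385463715
turnz -0.3179632837944837
```

```bash
python3 -m handwheel '[0,0,0,0,0,0.005,0.02, 0,0,0,0,0,0.005,0.02, 0,0,0,0,0,0,0.02, 0,0,0,0,0,0,0.033, 0,0,0,0,0,0,0.033, 0,0,0,0,0,0,0.033, 0,0,0,0,0,0,0.033]' ;python3 -m handwheel '[0,0,0,0,0,-0.01,0.033, 0,0,0,0,0,-0.02,0.033, 0,0,0,0,0,-0.03,0.033, 0,0,0,0,0,-0.04,0.033, 0,0,0,0,0,-0.04,0.033, 0,0,0,0,0,-0.04,0.033, 0,0,0,0,0,0,0.05, 0,0,0,0,0,0,0.05]'; python3 go.py .46 .1735 .25 169
python3 - <<'E'
from h import *
a,D=get_image("scene");b,D=get_image("top")
o=np.zeros((600,800,3),np.uint8);o[:300,:400]=cv2.resize(a[225:325,190:323],(400,300));o[:300,400:]=cv2.resize(b[180:265,150:263],(400,300));o[300:,:400]=cv2.resize(a[140:215,340:440],(400,300));cv2.imwrite("pics/s2.png",o)
E
```

```text
time_s: 9.15
tool_pos: [0.5052, 0.288, 0.0375]
ee_rot: [[0.347, 0.938, 0.0], [0.938, -0.347, 0.0], [0.0, 0.0, -1.0]]
force: [0.1, -0.6, 0.1]
opening: 0.033
finger_force: 0.0
time_s: 9.82
tool_pos: [0.5064, 0.2889, 0.2205]
ee_rot: [[0.348, 0.938, 0.005], [0.938, -0.348, 0.003], [0.004, 0.004, -1.0]]
force: [0.1, -0.2, -1.4]
opening: 0.0439
finger_force: 0.0
t 9.8167 p [0.5064 0.2889 0.2205] theta 69.66 tilt [0.0052 0.0027] shift [-0.1242 -0.0033 -0.0301] j [-0.18  0.5  -0.56  1.72  0.31  1.   -1.21] F [ 0.1 -0.2 -1.4] op 0.04388324787610388 0.0
turnz -99.33554905646359
```

View pics/s2.png

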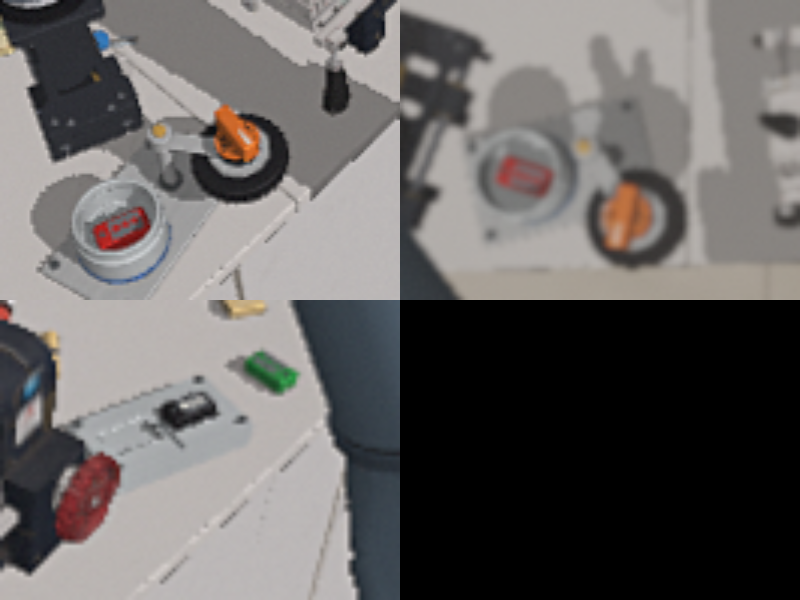

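The red shell lies flat in the pot (top crop (525,177)), the black shell is seated, and the cap hasn't moved. Next, turn the gripper to the bar.

```bash
python3 -m handwheel '[0,0,-7.1,0,0,0,0.05, 0,0,-7.1,0,0,0,0.05, 0,0,-7.1,0,0,0,0.05, 0,0,-7.1,0,0,0,0.05, 0,0,-7.1,0,0,0,0.05, 0,0,-7.1,0,0,0,0.05, 0,0,-7.1,0,0,0,0.05]'; python3 -m handwheel '[0,0,-7.1,0,0,0,0.05, 0,0,-7.1,0,0,0,0.05, 0,0,-7.1,0,0,0,0.05, 0,0,-7.1,0,0,0,0.05, 0,0,-7.1,0,0,0,0.05, 0,0,-7.1,0,0,0,0.05, 0,0,-7.1,0,0,0,0.05,0,0,0,0,0,0,0.05,0,0,0,0,0,0,0.05]';  python3 go.py .46 .1735 .16 169
```

```text
time_s: 10.5
tool_pos: [0.504, 0.2872, 0.2153]
ee_rot: [[-0.496, 0.868, -0.003], [0.868, 0.496, -0.002], [0.0, -0.004, -1.0]]
force: [-0.5, -0.7, 0.0]
opening: 0.0503
finger_force: 0.0
time_s: 11.25
tool_pos: [0.5043, 0.2875, 0.2157]
ee_rot: [[-0.981, 0.193, -0.003], [0.193, 0.981, -0.001], [0.003, -0.001, -1.0]]
force: [0.2, -0.7, 0.1]
opening: 0.0501
finger_force: 0.0
t 11.25 p [0.5043 0.2875 0.2157] theta 168.88 tilt [-0.0029 -0.0006] shift [ 0.0213 -0.1203  0.0559] j [ 0.07  0.63 -0.95  1.71  0.56  1.1   0.32] F [ 0.2 -0.7  0.1] op 0.05005957997131105 0.0
turnz -0.12401798811853837
```

```bash
python3 -m handwheel '[0,0,0,0.0053,-0.03,0,0.05, 0,0,0,0.0053,-0.03,0,0.05, 0,0,0,0.0053,-0.03,0,0.05, 0,0,0,0.0053,-0.03,0,0.05, 0,0,0,0,0,0.02,0.05, 0,0,0,0,0,0.02,0.05, 0,0,0,0,0,0.015,0.05, 0,0,0,0,0,0,0.05, 0,0,0,0,0,0,0.05]';  python3 go.py .46 .1735 .101 169
```

```text
time_s: 12.0
tool_pos: [0.4608, 0.1741, 0.1617]
ee_rot: [[-0.982, 0.191, -0.002], [0.191, 0.982, -0.0], [0.002, -0.001, -1.0]]
force: [0.3, 0.7, 0.7]
opening: 0.0502
finger_force: 0.0
t 12.0 p [0.4608 0.1741 0.1617] theta 168.97 tilt [-0.002  -0.0004] shift [ 0.0005 -0.0007  0.0607] j [ 0.29  0.57 -0.95  1.97  0.59  0.91  0.41] F [0.3 0.7 0.7] op 0.050187502255771864 0.0
turnz -0.02989393285761821
```

```bash
python3 -m handwheel '[0,0,0,0.0005,-0.0007,0.02,0.05, 0,0,0,0,0,0.015,0.05, 0,0,0,0,0,0.012,0.05, 0,0,0,0,0,0.008,0.05, 0,0,0,0,0,0.004,0.05, 0,0,0,0,0,0,0.05]'; python3 -m handwheel '[0,0,0,0,0,0,0.01, 0,0,0,0,0,0,0.01, 0,0,0,0,0,0,0.01, 0,0,0,0,0,0,0.01, 0,0,0,0,0,0,0.01, 0,0,0,0,0,0,0.01, 0,0,0,0,0,0,0.01]' 25;  python3 go.py .46 .1735 .101 169
```

```text
time_s: 12.5
tool_pos: [0.4607, 0.1737, 0.103]
ee_rot: [[-0.982, 0.19, -0.001], [0.19, 0.982, -0.0], [0.001, -0.0, -1.0]]
force: [-0.3, -0.5, 0.2]
opening: 0.05
finger_force: 0.0
time_s: 13.08
tool_pos: [0.461, 0.1735, 0.1034]
ee_rot: [[-0.982, 0.19, 0.0], [0.19, 0.982, -0.0], [-0.0, 0.0, -1.0]]
force: [-0.1, 0.5, 1.2]
opening: 0.0155
finger_force: 25.0
t 13.0833 p [0.461  0.1735 0.1034] theta 169.07 tilt [ 0.0004 -0.0001] shift [ 0.001  -0.0002  0.0024] j [ 0.22  0.65 -0.86  2.01  0.69  0.8   0.33] F [-0.1  0.5  1.2] op 0.015489255672465329 24.998582303524017
turnz 0.07004811330821781
```

```bash
cat > sw.py <<'E'
import sys;from h import *
o=get_obs();p=np.array(o["tool_pos"]);R=np.array(o["ee_rot"]);th=np.degrees(np.arctan2(R[1,0],R[0,0]))
d=p[:2]-[.5228,.2142];a=np.degrees(np.arctan2(d[1],d[0]))%360
e=d/np.hypot(*d)
print("arm",round(a-104.5,2),"r",np.hypot(*d).round(4),"theta",th.round(2),"theta-arm",round((th-a)%360,2),"Frad",np.dot(e,o["force"][:2]).round(1),"F",np.round(o["force"],1),"T",np.round(o["ft_torque"],2),"j",np.round(o["joints"],2),o["time_s"],p.round(4),o["opening"])
E
python3 sw.py; python3 -m handwheel '[0,0,6,0.00516,0.00589,0,0.01, 0,0,6,0.00516,0.00589,0,0.01, 0,0,6,0.00516,0.00589,0,0.01, 0,0,0,0,0,0,0.01, 0,0,0,0,0,0,0.01]' >/dev/null; python3 sw.py
```

```text
arm 108.89 r 0.074 theta 169.07 theta-arm 315.68 Frad -0.2 F [-0.1  0.5  1.2] T [-0.04 -0.14  0.09] j [ 0.22  0.65 -0.86  2.01  0.69  0.8   0.33] 13.0833 [0.461  0.1735 0.1034] 0.015489255672465329
arm 90.23 r 0.0739 theta 151.28 theta-arm 316.56 Frad -0.4 F [0.1 1.5 2. ] T [ 0.25 -0.13 -0.12] j [ 0.12  0.62 -0.8   2.01  0.64  0.77  0.01] 13.5 [0.4513 0.1954 0.1034] 0.015769926332968327
```

```bash
python3 -m handwheel '[0,0,6,0.00516,0.00589,0,0.01, 0,0,6,0.00516,0.00589,0,0.01, 0,0,6,0.00516,0.00589,0,0.01, 0,0,6,0.00516,0.00589,0,0.01, 0,0,6,0.00516,0.00589,0,0.01, 0,0,6,0.00516,0.00589,0,0.01, 0,0,0,0,0,0,0.01, 0,0,0,0,0,0,0.01]' >/dev/null; python3 sw.py;  python3 -m handwheel '[0,0,6,0.00516,0.00589,0,0.01, 0,0,6,0.00516,0.00589,0,0.01, 0,0,6,0.00516,0.00589,0,0.01, 0,0,6,0.00516,0.00589,0,0.01, 0,0,6,0.00516,0.00589,0,0.01, 0,0,6,0.00516,0.00589,0,0.01, 0,0,0,0,0,0,0.01, 0,0,0,0,0,0,0.01]' >/dev/null; python3 sw.py
```

```text
arm 53.97 r 0.0741 theta 115.36 theta-arm 316.89 Frad -0.0 F [0.7 1.8 2.2] T [ 0.11 -0.37 -0.1 ] j [-0.07  0.6  -0.64  1.96  0.52  0.75 -0.59] 14.1667 [0.4539 0.2414 0.1034] 0.015853572476758154
arm 18.05 r 0.0744 theta 79.34 theta-arm 316.79 Frad -0.1 F [ 0.1 -0.1  4.1] T [-0.16 -0.34 -0.1 ] j [-0.24  0.62 -0.49  1.86  0.4   0.76 -1.13] 14.8333 [0.4827 0.2769 0.1033] 0.0156897940501528
```

```bash
python3 -m handwheel '[0,0,6,0.00516,0.00589,0,0.01, 0,0,6,0.00516,0.00589,0,0.01, 0,0,4,0.0034,0.0039,0,0.01, 0,0,0,0,0,0,0.01, 0,0,0,0,0,0,0.01]' >/dev/null; python3 sw.py;  python3 -m handwheel '[0,0,2,0.0017,0.0019,0,0.01, 0,0,0,0,0,0,0.01, 0,0,0,0,0,0,0.01]' >/dev/null; python3 sw.py; python3 -m handwheel '[0,0,2,0.0017,0.0019,0,0.01, 0,0,0,0,0,0,0.01, 0,0,0,0,0,0,0.01]' >/dev/null; python3 sw.py
```

```text
arm 2.45 r 0.0746 theta 63.32 theta-arm 316.37 Frad -0.8 F [-0.3 -0.9  5.3] T [-0.18  0.01 -0.11] j [-0.29  0.63 -0.41  1.81  0.35  0.77 -1.35] 15.25 [0.501  0.2856 0.1033] 0.01610673319907763
arm 0.84 r 0.0746 theta 61.35 theta-arm 316.01 Frad -1.0 F [-1.3 -1.4  6. ] T [-0.21  0.25 -0.05] j [-0.29  0.63 -0.41  1.81  0.34  0.77 -1.38] 15.5 [0.5031 0.2862 0.1032] 0.015688800115702863
arm -1.04 r 0.0747 theta 59.35 theta-arm 315.89 Frad -0.3 F [-1.3 -0.6  4.7] T [-0.21  0.29 -0.12] j [-0.3   0.63 -0.4   1.8   0.33  0.77 -1.4 ] 15.75 [0.5054 0.2868 0.1032] 0.015887964555602107
```

```bash
for i in 1; do python3 -m handwheel '[0,0,2,0.0017,0.0019,0,0.01, 0,0,0,0,0,0,0.01, 0,0,0,0,0,0,0.01]' >/dev/null; python3 sw.py;  python3 -m handwheel '[0,0,0,0.0013,0.0015,0,0.01, 0,0,0,0,0,0,0.01, 0,0,0,0,0,0,0.01]' >/dev/null; python3 sw.py; done
```

```text
arm -1.49 r 0.0747 theta 57.38 theta-arm 314.37 Frad -0.1 F [-7.5 -1.8  9.3] T [-0.5   1.45 -0.07] j [-0.31  0.64 -0.39  1.8   0.32  0.78 -1.43] 16.0 [0.506 0.287 0.103] 0.01570178730031164
arm -1.75 r 0.0748 theta 57.42 theta-arm 314.67 Frad -0.2 F [-11.   -2.7  13.2] T [-0.76  2.31 -0.06] j [-0.31  0.64 -0.39  1.79  0.32  0.78 -1.43] 16.25 [0.5063 0.2871 0.1028] 0.01568171786442611
```

```bash
python3 -m handwheel '[0,0,6,-0.0008,-0.0008,0.0003,0.01, 0,0,6,0,0,0.0003,0.01, 0,0,6,0,0,0.0003,0.01, 0,0,6,0,0,0.0004,0.01, 0,0,6,0,0,0.0003,0.01, 0,0,0,0,0,0,0.01, 0,0,0,0,0,0,0.01]' >/dev/null; python3 sw.py;  python3 -m handwheel '[0,0,6,0,0,0.0003,0.01, 0,0,6,0,0,0.0003,0.01, 0,0,6,0,0,0.0003,0.01, 0,0,6,0,0,0.0004,0.01, 0,0,6,0,0,0.0003,0.01, 0,0,0,0,0,0,0.01, 0,0,0,0,0,0,0.01]' >/dev/null; python3 sw.py
```

```text
arm -1.52 r 0.0748 theta 27.37 theta-arm 284.39 Frad 1.4 F [-8.7 -0.6 10.3] T [-0.39  1.87 -0.11] j [-0.4   0.62 -0.26  1.8   0.22  0.75 -1.87] 16.8333 [0.506  0.2871 0.1012] 0.015619597278274257
arm -1.52 r 0.0749 theta -2.63 theta-arm 254.39 Frad 0.7 F [-8.  -1.2 10.3] T [-0.33  1.87 -0.15] j [-0.5   0.61 -0.13  1.81  0.11  0.74 -2.3 ] 17.4167 [0.506  0.2872 0.0996] 0.015627790211670947
```

```bash
python3 -m handwheel '[0,0,0,0,0,0,0.05, 0,0,0,0,0,0,0.05, 0,0,0,0,0,0,0.05, 0,0,0,0,0,-0.02,0.05, 0,0,0,0,0,-0.025,0.05, 0,0,0,0,0,0,0.05]' >/dev/null; python3 sw.py
python3 -m handwheel '[0,0,-7.1,0,0,0,0.05, 0,0,-7.1,0,0,0,0.05, 0,0,-7.1,0,0,0,0.05, 0,0,-7.1,0,0,0,0.05, 0,0,-7.1,0,0,0,0.05, 0,0,-7.1,0,0,0,0.05, 0,0,-7.1,0,0,0,0.05, 0,0,-7.1,0,0,0,0.05, 0,0,-7.1,0,0,0,0.05, 0,0,-7.1,0,0,0,0.05, 0,0,-7.1,0,0,0,0.05, 0,0,-7.1,0,0,0,0.05]' >/dev/null
python3 -m handwheel '[0,0,-7.1,0,0,0,0.05, 0,0,-7.1,0,0,0,0.05, 0,0,-7.1,0,0,0,0.05, 0,0,-7.1,0,0,0,0.05, 0,0,-7.1,0,0,0,0.05, 0,0,-7.1,0,0,0,0.05, 0,0,-7.1,0,0,0,0.05, 0,0,-7.1,0,0,0,0.05, 0,0,-7.1,0,0,0,0.05, 0,0,-7.1,0,0,0,0.05, 0,0,-7.1,0,0,0,0.05, 0,0,-7.1,0,0,0,0.05]' >/dev/null
python3 -m handwheel '[0,0,-7.1,0,0,0,0.05, 0,0,-2.5,0,0,0,0.05, 0,0,0,0,0,0,0.05, 0,0,0,0,0,0,0.05]' >/dev/null
python3 sw.py; python3 go.py .506 .2872 .100 177.4
```

```text
arm -6.19 r 0.0754 theta -2.86 theta-arm 258.82 Frad -0.3 F [ 1.1 -0.2  0.7] T [ 0.06 -0.07 -0.04] j [-0.49  0.54 -0.13  1.78  0.09  0.82 -2.29] 17.9167 [0.5119 0.2888 0.1487] 0.05031582818396494
arm -4.2 r 0.0743 theta 176.99 theta-arm 76.69 Frad 0.5 F [-1.   0.3  0.3] T [ 0.04 -0.11 -0.01] j [ 0.02  0.71 -0.87  1.75  0.64  0.98  0.42] 20.25 [0.5095 0.2873 0.1446] 0.0497029125604496
t 20.25 p [0.5095 0.2873 0.1446] theta 176.99 tilt [-0.0005  0.0003] shift [ 0.0035 -0.0003  0.0446] j [ 0.02  0.71 -0.87  1.75  0.64  0.98  0.42] F [-1.   0.3  0.3] op 0.0497029125604496 0.0
turnz -0.40877484122765395
```

```bash
python3 -m handwheel '[0,0,-0.4,0.0035,-0.0003,0.015,0.05, 0,0,0,0,0,0.012,0.05, 0,0,0,0,0,0.01,0.05, 0,0,0,0,0,0.005,0.05, 0,0,0,0,0,0.003,0.05, 0,0,0,0,0,0,0.05]'  >/dev/null; python3 sw.py; python3 -m handwheel '[0,0,0,0,0,0,0.01, 0,0,0,0,0,0,0.01, 0,0,0,0,0,0,0.01, 0,0,0,0,0,0,0.01, 0,0,0,0,0,0,0.01, 0,0,0,0,0,0,0.01, 0,0,0,0,0,0,0.01]' 25 >/dev/null; python3 sw.py
```

```text
arm -1.37 r 0.0752 theta 177.46 theta-arm 74.34 Frad -0.4 F [ 1.1 -0.1 -0.5] T [ 0.03 -0.17 -0.01] j [-0.01  0.77 -0.82  1.78  0.7   0.91  0.38] 20.75 [0.5057 0.2874 0.0993] 0.04990184803967113
arm -1.62 r 0.0749 theta 177.45 theta-arm 74.57 Frad -1.3 F [ 0.3 -1.3  2.8] T [-0.21 -0.06 -0.05] j [-0.01  0.77 -0.82  1.78  0.7   0.91  0.38] 21.3333 [0.5061 0.2873 0.1002] 0.015645552725680308
```

```bash
python3 -m handwheel '[0,0,6,0,0,0.0003,0.01, 0,0,6,0,0,0.0003,0.01, 0,0,6,0,0,0.0003,0.01, 0,0,6,0,0,0.0004,0.01, 0,0,6,0,0,0.0003,0.01, 0,0,0,0,0,0,0.01, 0,0,0,0,0,0,0.01]' >/dev/null; python3 sw.py
```

```text
arm -1.55 r 0.0748 theta 147.63 theta-arm 44.68 Frad -1.9 F [-0.1 -2.   2.7] T [-0.54 -0.06 -0.06] j [-0.08  0.72 -0.71  1.79  0.61  0.86 -0.07] 21.9167 [0.506  0.2871 0.0985] 0.015817457694377507
```

```bash
python3 -m handwheel '[0,0,6,0,0,0.0003,0.01, 0,0,6,0,0,0.0003,0.01, 0,0,6,0,0,0.0003,0.01, 0,0,6,0,0,0.0004,0.01, 0,0,6,0,0,0.0003,0.01, 0,0,0,0,0,0,0.01, 0,0,0,0,0,0,0.01]' >/dev/null; python3 sw.py;  python3 -m handwheel '[0,0,5,0,0,0.0003,0.01, 0,0,5,0,0,0.0003,0.01, 0,0,0,0,0,0,0.01, 0,0,0,0,0,0,0.01]' >/dev/null; python3 sw.py
```

```text
arm -1.45 r 0.0747 theta 117.74 theta-arm 14.69 Frad -3.1 F [-0.8 -3.3  3.8] T [-0.87  0.05 -0.16] j [-0.16  0.69 -0.59  1.79  0.51  0.82 -0.52] 22.5 [0.5059 0.2869 0.0968] 0.015724037625632275
arm -1.4 r 0.0747 theta 107.74 theta-arm 4.64 Frad -2.9 F [-1.3 -3.3  4.8] T [-1.05  0.17 -0.05] j [-0.19  0.68 -0.55  1.79  0.47  0.8  -0.67] 22.8333 [0.5059 0.287  0.0962] 0.015332000096524539
```

```bash
python3 -m handwheel '[0,0,5,0,0,0.0003,0.01, 0,0,0,0,0,0,0.01, 0,0,0,0,0,0,0.01]' >/dev/null; python3 sw.py;  python3 -m handwheel '[0,0,5,0,0,0.0003,0.01, 0,0,0,0,0,0,0.01, 0,0,0,0,0,0,0.01]' >/dev/null; python3 sw.py
```

```text
arm -1.42 r 0.0747 theta 102.79 theta-arm 359.71 Frad -4.0 F [-2.3 -4.6  6.6] T [-1.16  0.15  0.3 ] j [-0.21  0.67 -0.53  1.8   0.46  0.8  -0.74] 23.0833 [0.5059 0.287  0.0959] 0.015849138537762042
arm -1.48 r 0.0753 theta 97.84 theta-arm 354.83 Frad -2.8 F [-1.8 -3.3  6.6] T [-0.96  0.29  0.51] j [-0.22  0.67 -0.51  1.8   0.44  0.79 -0.82] 23.3333 [0.5058 0.2876 0.0959] 0.016224712204399454
```

```bash
python3 -m handwheel '[0,0,0,0,0,0,0.005, 0,0,0,0,0,0,0.005, 0,0,0,0,0,0,0.005]' 45 >/dev/null; python3 sw.py;  python3 -m handwheel '[0,0,5,0,0,0,0.005, 0,0,0,0,0,0,0.005, 0,0,0,0,0,0,0.005]' >/dev/null; python3 sw.py
```

```text
arm -1.5 r 0.0753 theta 97.89 theta-arm 354.89 Frad -3.7 F [-2.1 -4.3  7.7] T [-0.92  0.3   0.75] j [-0.22  0.67 -0.51  1.8   0.44  0.79 -0.82] 23.5833 [0.5059 0.2875 0.0959] 0.01605588289187877
arm -1.56 r 0.0757 theta 92.94 theta-arm 350.01 Frad -3.2 F [-0.9 -3.5  5.9] T [-0.81  0.19  1.04] j [-0.24  0.66 -0.49  1.8   0.42  0.78 -0.89] 23.8333 [0.5059 0.288  0.0959] 0.016913624194399502
```

```bash
python3 -m handwheel '[0,0,0,0,0,0,0.05, 0,0,0,0,0,0,0.05, 0,0,0,0,0,0,0.05, 0,0,0,0,0,0,0.05, 0,0,0,0,0,-0.03,0.05, 0,0,0,0,0,-0.04,0.05, 0,0,0,0,0,-0.04,0.05, 0,0,0,0,0,-0.04,0.05, 0,0,0,0,0,-0.04,0.05, 0,0,0,0,0,0,0.05]' >/dev/null; python3 -m handwheel '[0,0,0,-0.04,0,0,0.05, 0,0,0,-0.04,0,0,0.05, 0,0,0,-0.04,0,0,0.05, 0,0,0,-0.04,0,0,0.05, 0,0,0,-0.04,0,0,0.05, 0,0,0,0,0,0,0.05]'
python3 - <<'E'
from h import *
a,D=get_image("scene");b,D2=get_image("top")
o=np.zeros((600,800,3),np.uint8);o[:300,:400]=cv2.resize(a[225:325,190:323],(400,300));o[:300,400:]=cv2.resize(b[180:265,150:263],(400,300));o[300:,:400]=cv2.resize(a[140:215,340:440],(400,300));cv2.imwrite("pics/s3.png",o)
for n,d in(("scene",D),("top",D2)):
    P=cloud(n,d);m=(np.hypot(P[...,0]-.5055,P[...,1]-.287)<.04)&(P[...,2]>.104)&(P[...,2]<.14);q=P[m]
    print(n,len(q),np.percentile(q[:,2],[25,50,75,90,97]),q.mean(0),cv2.minAreaRect((q[:,:2]*1e3).astype(np.float32)))
E
```

```text
time_s: 25.17
tool_pos: [0.5154, 0.0781, 0.2848]
ee_rot: [[-0.033, 0.999, -0.001], [0.999, 0.033, -0.005], [-0.005, -0.001, -1.0]]
force: [-0.2, -0.2, -0.7]
opening: 0.0503
finger_force: 0.0
scene 130 [0.10971415 0.11168148 0.11301511 0.11415091 0.11544185] [0.50320436 0.28873499 0.1111569 ] ((504.70068359375, 287.6551818847656), (16.972688674926758, 54.467735290527344), 13.494593620300293)Traceback (most recent call last):
  File "<stdin>", line 6, in <module>
    return _quantile_unchecked(
        a, q, axis, out, overwrite_input, method, keepdims, weights)
    return _ureduce(a,
                    func=_quantile_ureduce_func,
    ...<5 lines>...
                    overwrite_input=overwrite_input,
                    method=method)
    r = func(a, **kwargs)
    result = _quantile(arr,
                       quantiles=q,
    ...<2 lines>...
                       out=out,
                       weights=wgt)
    slices_having_nans = np.isnan(arr[-1, ...])
                                  ~~~^^^^^^^^^
IndexError: index -1 is out of bounds for axis 0 with size 0
```

View pics/s3.png

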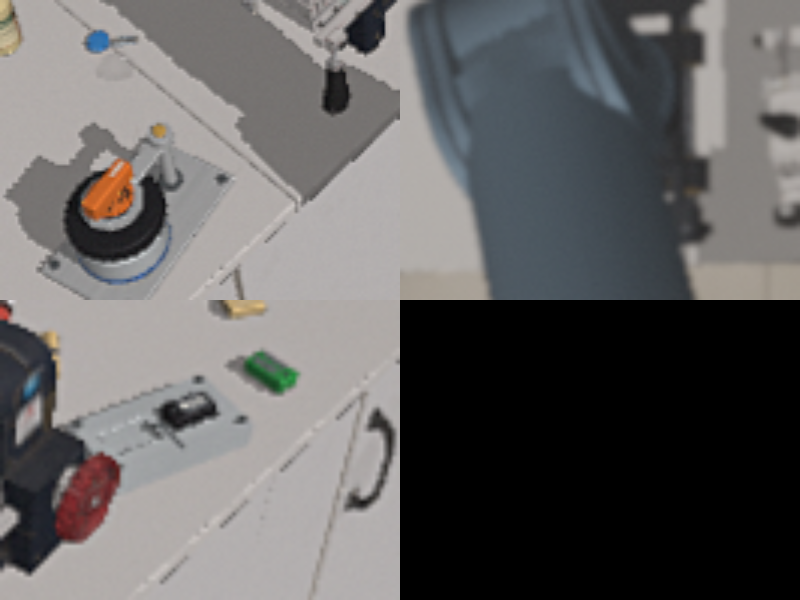

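The cap is home over the pot with the bar aligned along the arm at about 104°. The bar top is about 112 mm high, which matches fully tight. The black shell is seated and the robot is clear, so I'm handing in.

```bash
python3 -c "from workcell import *;print(sign_off())"
```

```text
the job is handed in; nothing more can be done
None
```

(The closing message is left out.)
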